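Load the silicon reference carrier into the stage nest, disc up

TASK

Take the silicon reference carrier out of its leaning rack, lay it down and set it into the rectangular pocket of the aluminium nest on the microscope stage dock, shiny silicon disc facing up and the orange block down in the pocket, so that the black flange lies flat and fully home on the rim of the nest. Set it down gently, do not drop it in, let go, and leave the objective, the slide box and the dish where they are.

Things in the scene. Friction and masses are not known exactly. Their poses are not given: they have to be found in the camera images.
- carrier: Silicon reference carrier, 0.18 kg: black flange plate 100 (x) x 64 (y) x 10 mm (z = 18 to 28 mm) over a centred orange block 76 x 38 x 18 mm (z = 0 to 18 mm). Origin: centre of the block's bare face; z points out of the disc face. Can be gripped across the flange's 64 mm. At the start it stands on its short end in the rack, +x end up, leaning back 20 degrees, disc facing the rack's open front.
- carrier_disc (a point): Centre of the carrier's black face, 28 mm (z) from its origin, where the brass-ringed shiny silicon disc, 44 mm across, is set. The orange side has no disc. Axes as the carrier's.
- rack: Fixed grey and white storage rack, base 130 x 100 x 10 mm. Origin: on the bench under the slot; its open front faces its own -x, y is across. The slot leans back (to +x) 20 degrees from upright; behind the carrier's block is a back rest 34 mm wide and 78 mm high. The carrier can be lifted out along the lean or straight up.
- rack_slot (a point): Middle of the back edge of the rack's slot floor, 24 mm above the bench, where the carrier's lower end stands. The lowest 24 mm of the carrier is between side cheeks (3 mm play a side, 82 mm over the outsides) and behind a 12 mm high lip (5 mm play); above these the flange's long edges are free. Axes as the rack's.
- dock: Fixed microscope stage dock: grey slab 190 x 160 x 12 mm with an aluminium nest block 96 (x) x 52 (y) x 50 mm on its middle, rim 62 mm above the bench. In the nest's top is a pocket 80 (x) x 42 (y) mm, 22 mm deep, with 2 mm chamfers: 2 mm play all round the orange block, either way round lengthwise; the flange overhangs the nest 6 mm on each long side. Origin: on the bench under the pocket.
- dock_seat (a point): Point in the middle of the nest's pocket, 44 mm above the bench and 18 mm below the rim: the carrier's origin lies here when it is fully home. Axes as the dock's.
- objective: Bystander: a steel microscope objective, 43 mm in diameter and 58 mm tall, standing on the bench. Origin: centre of its underside.
- slide_box: Bystander: a blue plastic slide box 85 x 110 x 34 mm on the bench. Origin: centre of its underside; y along its length.
- dish: Bystander: a covered glass dish, 92 mm in diameter and 17 mm tall, on the bench. Origin: centre of its underside.
Mind the look-alikes: they are no part of the job. What is shaped like the carrier but pink, red or turquoise is not meant.

How it is judged:
By the outcome, as a careful person would: the job done as asked, in the order asked, and still so for the second after the job is handed in, with the robot touching nothing.
It also fails if it takes over 42 s, if anything falls off the work surface, if the arm or the gripper's body presses on something with over 40 N, if the wrist force passes 120 N, or if a joint passes its speed limit or range.

ROBOT

A 6-joint arm with a two-finger parallel gripper is mounted at the origin on the work surface. World frame = base frame: x ahead of the robot, y to its left, z up, the work surface at z = 0. Lengths are in m, angles in degrees, forces in N, time in s.
With the tool pointing down it reaches from about 0.4 to 0.825 m from the base axis. Payload 7 kg.
Tool frame: the origin (TCP) lies on the centre line of the jaws, within the pads' length; the fingertips stand 19 mm ahead of it and the grasp point (between the pads) is the TCP; z points along the fingers, y is the line along which they close (so a half turn about z gives the same grasp; the last joint's range is limited). The gripper opens to 88 mm and grips with 3 to 60 N. Pads are 19 mm wide; open, the fingers measure 130 mm over their backs; the gripper's body (78 mm by 193 mm) begins 47 mm behind the grasp point.
Start: joints at [83.142, 20.546, 0.682, 0, -70.136, -16.507], TCP at [0.268, 0.62, 0.246] pointing down, gripper open.
Joint ranges: [-176.03, 176.03], [-82.01, 121.73], [-58.28, 71.71], [-173.87, 95.51], [-174.79, -0.11], [-173.66, 173.66]. Speed limits (degrees/s): [136.94, 136.94, 172.46, 180, 180, 180].

INTERFACE

Orientations are given as [roll, pitch, yaw] about the fixed x, y, z axes, in that order (R = Rz(yaw) Ry(pitch) Rx(roll)).
In Python, from plant import ctrl gives the robot as it stands.
- The arm moves only by the tool move_arm, never from a script. Its argument "motion" is a list of rows, each a list of 3 entries, a list of its own where there are three numbers: the shift along the tool's x, y, z in mm, then the turn, a rotation vector about the tool's x, y, z in degrees, then the closure, from 0 (fully open) to 1 (shut). A call has 1 to 10 rows; each row is the pose to reach, as a shift and turn from the pose commanded when the call began, along the tool's axes at that moment; what a row does not reach only later rows make up. A row lasts 1/12 s, in which the tool goes at most 41.7 mm and 7.16 degrees, less where a joint would pass 70% of its speed; a pose out of reach is approached as far as the arm can. A call with a gripper value outside its range is refused whole. The fingers move at their own pace and stop on an object; the grip force is fixed at half the most. Time passes only in rows, so rows that repeat a pose let the fingers close. It gives the time, the measured TCP pose, the force, the opening and the grip force at its end, in the units of the state.
- ctrl.get_obs(): the state, without advancing time (a new reading comes with each control period).
- ctrl.snapshot(name): name is "scene" or "top"; returns a dict with "color" (480x640x3 uint8, blue, green, red), "camera_matrix" (3x3 intrinsics, pixels), "k1" (the pictures are not rectified: a ray, as slopes to the right and down, at radius r is drawn at 1 + k1 r^2 times it, then the intrinsics apply), "cam_to_world" (4x4, takes a point from camera to world coordinates). Camera axes: x right, y up, looking along -z (the intrinsics and any distortion apply to the point x, -y, -z); pixel columns grow to the right and rows downward; lengths in m; the calibration is good to about 2 mm. A picture is of the moment at which its call begins. There is no depth.
- ctrl.close_job(): hands the job in; it is judged then, once.
The state is a dict: "clock": time; "joint_pos": joint angles; "qvel": joint speeds; "tau": joint torques, N m; "tool_pos": TCP position; "orientation": TCP orientation; "force": force on the tool from outside, world axes, zero at the start; "moment": the same for the moment, N m; "opening": finger opening in m; "gripper_force": force on a finger pad.
Only numpy, scipy, OpenCV 4.12 (cv2) and the standard library are available. Lean on these libraries where they do the work, as an engineer would, in place of code of your own. Each camera call takes 0.05 s, during which the arm holds its last target. There are 200 camera calls.

## Working session

There is one attempt and no reset: what is moved stays moved. The work goes in short steps, Python scripts to look and compute and a tool call to move; the robot and the scene stay as the last step left them, time stands still between calls to the robot, and variables do not carry over. Pictures are saved under pics/ and viewed, at most 10 in all, crops included, and the job is handed in when it is done.

Besides the shell and the picture viewer there is one more tool, called after "Call:" as a command line: name --argument value ..., lists and objects as JSON in quotes. move_arm: Moves the arm, as the interface text tells. Its arguments: {"type":"object","properties":{"motion":{"type":"array"}},"required":["motion"]}

```bash
ls; mkdir -p pics; python3 - <<'E'
from plant import ctrl
import cv2,pickle
d={n:ctrl.snapshot(n) for n in("scene","top")}
pickle.dump(d,open("s0.pkl","wb"))
for n in d:
    cv2.imwrite(f"pics/{n}0.png",d[n]["color"]); print(n,d[n]["camera_matrix"],d[n]["k1"],d[n]["cam_to_world"].round(3))
print(ctrl.get_obs())
E
```

```text
pics
scene [[436.80055487   0.         317.01162208]
 [  0.         436.80055487 243.94397882]
 [  0.           0.           1.        ]] -0.07391833560488184 [[-0.598 -0.579  0.554  0.98 ]
 [ 0.801 -0.445  0.4    0.249]
 [ 0.015  0.683  0.73   0.646]
 [ 0.     0.     0.     1.   ]]
top [[434.52786327   0.         318.974997  ]
 [  0.         434.52786327 239.24918453]
 [  0.           0.           1.        ]] -0.06886198645698237 [[ 0.045  0.967 -0.249  0.337]
 [-0.999  0.045 -0.008 -0.086]
 [ 0.003  0.249  0.968  0.907]
 [ 0.     0.     0.     1.   ]]
{'clock': 0.1, 'joint_pos': array([ 8.31431342e+01,  2.05871805e+01,  6.38837308e-01, -1.46138393e-02,
       -7.01375748e+01, -1.65065926e+01]), 'qvel': array([-0.00603557, -0.00936435,  0.12871153, -0.02294784, -0.01853641,
        0.06370486]), 'tau': array([-3.65110136e-04, -5.84164202e+01,  2.93751383e+01,  7.01557830e+00,
        1.02283160e-02, -4.88331773e-05]), 'tool_pos': array([0.26756026, 0.61925649, 0.24472648]), 'orientation': array([ 1.79913719e+02, -1.12407727e-02, -2.33684255e+01]), 'force': array([-0.11890065,  0.27616162, -0.91154734]), 'moment': array([ 0.04525052, -0.00499209, -0.05251283]), 'gripper_force': 0.0, 'opening': 0.08776197949176177}
```

View pics/scene0.png

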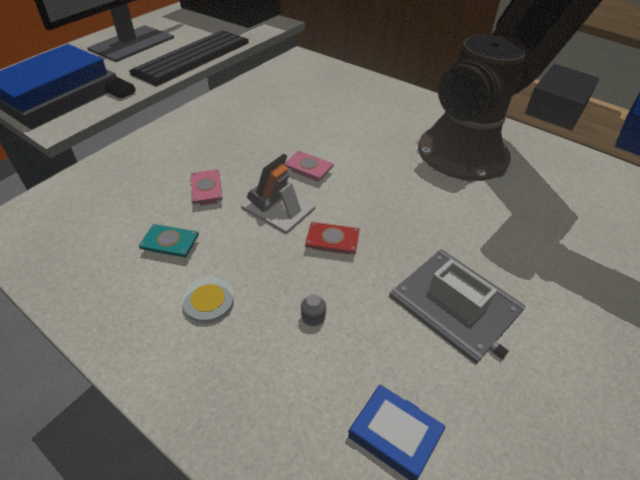

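View pics/top0.png

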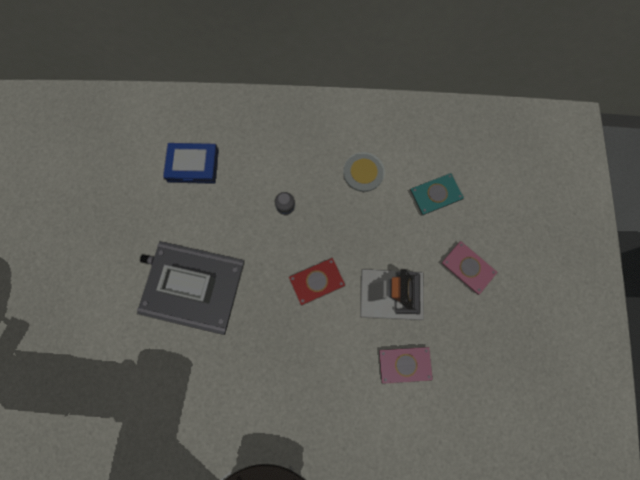

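The scene view shows the carrier in the rack at scene (270,180) / top (404,290). The lying look-alikes are pink at top (470,268) and (405,365), red at (317,281) and turquoise at (437,194). Only the one standing in the grey/white rack is black and orange, so I'll confirm it in a crop that also shows the dock.

```bash
python3 - <<'E'
import cv2,pickle,numpy as np
d=pickle.load(open("s0.pkl","rb"))
a=d["scene"]["color"][140:240,230:330];b=d["top"]["color"][255:330,350:435]
c=d["scene"]["color"][240:365,380:530];e=d["top"]["color"][235:340,130:255]
f=lambda i:cv2.convertScaleAbs(cv2.resize(i,(400,300),interpolation=cv2.INTER_CUBIC),alpha=1.5)
cv2.imwrite("pics/crop.png",np.vstack([np.hstack([f(a),f(b)]),np.hstack([f(c),f(e)])]))
E
```

```text
(no output)
```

View pics/crop.png

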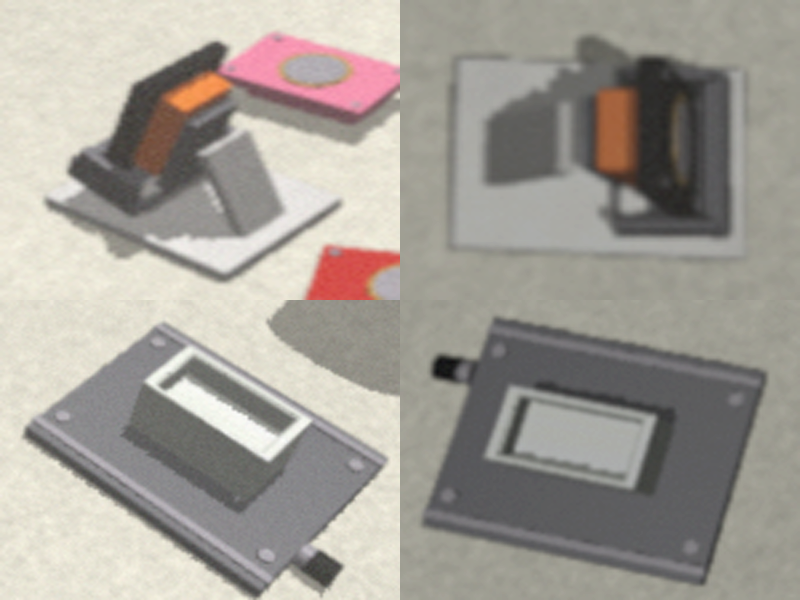

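The crop confirms it: the black flange with the orange block stands in the rack, with its front and disc facing right in the top view (about world -y). The nest rim is bright and unoccluded in both views.

```bash
cat > h.py <<'E'
import cv2,pickle,numpy as np
def ray(s,px):
    K=s["camera_matrix"];T=s["cam_to_world"]
    p=(np.atleast_2d(np.float64(px))-K[:2,2])/[K[0,0],K[1,1]]
    q=p.copy()
    for _ in range(10): q=p/(1+s["k1"]*(q**2).sum(1,keepdims=True))
    d=np.c_[q[:,0],-q[:,1],-np.ones(len(q))]@T[:3,:3].T
    return T[:3,3],d/np.linalg.norm(d,axis=1,keepdims=True)
def plane(s,px,z):
    o,d=ray(s,px); return o+d*((z-o[2])/d[:,2])[:,None]
def tri(sa,pa,sb,pb):
    (o1,d1),(o2,d2)=ray(sa,pa),ray(sb,pb); d1,d2=d1[0],d2[0]
    t=np.linalg.lstsq(np.c_[d1,-d2],o2-o1,rcond=None)[0]
    a,b=o1+t[0]*d1,o2+t[1]*d2
    return (a+b)/2,np.linalg.norm(a-b)*1e3
def blob(mask,box):
    x0,y0,x1,y1=box; m=np.zeros(mask.shape,np.uint8); m[y0:y1,x0:x1]=mask[y0:y1,x0:x1]*255
    c=max(cv2.findContours(m,cv2.RETR_EXTERNAL,cv2.CHAIN_APPROX_NONE)[0],key=cv2.contourArea)
    return c
E
python3 - <<'E'
from h import *
np.set_printoptions(precision=4,suppress=True)
d=pickle.load(open("s0.pkl","rb")); c={}
for n,box,nb in(("scene",(230,140,330,240),(420,250,505,305)),("top",(350,255,435,330),(155,260,215,305))):
    s=d[n]; hsv=cv2.cvtColor(s["color"],cv2.COLOR_BGR2HSV)
    H,S,V=cv2.split(hsv)
    o=(H<18)&(S>110)
    vals=V[box[1]:box[3],box[0]:box[2]][o[box[1]:box[3],box[0]:box[2]]]
    thr=cv2.threshold(vals,0,255,cv2.THRESH_OTSU)[0] if n=="scene" else 60
    b=blob(o&(V>thr),box); M=cv2.moments(b); c[n]=np.array([M["m10"]/M["m00"],M["m01"]/M["m00"]])
    print(n,"orange",c[n],thr,cv2.contourArea(b),cv2.boxPoints(cv2.minAreaRect(b)).tolist())
    sub=V[nb[1]:nb[3],nb[0]:nb[2]]; t=150 if n=="scene" else cv2.threshold(sub,0,255,cv2.THRESH_OTSU)[0]
    nbm=blob((V>t)&(S<60),nb)
    w=plane(s,cv2.convexHull(nbm)[:,0],.062)
    r=cv2.minAreaRect((w[:,:2]*1000).astype(np.float32)); print("nest",t,r)
p,e=tri(d["scene"],c["scene"],d["top"],c["top"]); print("orange end",p,e)
print("base",plane(d["top"],[[361.7,269.2],[423.3,273],[422.7,319.2],[360,316.8]],.01))
E
```

```text
scene orange [316.8986 231.1291] 113.0 235.0 [[307.0, 223.0], [329.0, 223.0], [329.0, 239.0], [307.0, 239.0]]
nest 150 ((455.2937316894531, 191.36573791503906), (79.12715148925781, 49.1495361328125), 82.16768646240234)
top orange [395.4886 287.0349] 60 138.5 [[392.0, 277.0], [399.0, 277.0], [399.0, 297.0], [392.0, 297.0]]
nest 83.0 ((454.29620361328125, 185.45492553710938), (96.34415435791016, 52.68351364135742), 79.72982025146484)
orange end [ 0.4546 -0.1962 -0.0219] 109.63618738173177
base [[ 0.5072 -0.1707  0.01  ]
 [ 0.5048 -0.3005  0.01  ]
 [ 0.4086 -0.2983  0.01  ]
 [ 0.4082 -0.1695  0.01  ]]
```

```bash
python3 - <<'E'
from h import *
np.set_printoptions(precision=4,suppress=True)
d=pickle.load(open("s0.pkl","rb")); c={}
for n,box in(("scene",(250,150,300,205)),("top",(350,255,435,330))):
    s=d[n]; H,S,V=cv2.split(cv2.cvtColor(s["color"],cv2.COLOR_BGR2HSV))
    b=blob((H<18)&(S>110)&(V>(130 if n=="scene" else 60)),box); M=cv2.moments(b); c[n]=np.array([M["m10"]/M["m00"],M["m01"]/M["m00"]])
    print(n,c[n],cv2.contourArea(b),cv2.boxPoints(cv2.minAreaRect(b)).round(1).tolist())
p,e=tri(d["scene"],c["scene"],d["top"],c["top"]); print("orange end",p,e)
s=d["scene"];H,S,V=cv2.split(cv2.cvtColor(s["color"],cv2.COLOR_BGR2HSV))
for t in(110,125,140):
    b=blob((V>t)&(S<60),(425,255,500,330)); w=plane(s,cv2.convexHull(b)[:,0],.062)
    print(t,cv2.minAreaRect((w[:,:2]*1000).astype(np.float32)))
E
```

```text
scene [279.3553 170.3421] 76.0 [[271.6000061035156, 172.5], [283.20001220703125, 163.1999969482422], [287.1000061035156, 168.10000610351562], [275.5, 177.39999389648438]]
top [395.4886 287.0349] 138.5 [[392.0, 277.0], [399.0, 277.0], [399.0, 297.0], [392.0, 297.0]]
orange end [ 0.4577 -0.2248  0.1102] 0.697505436849514
110 ((426.4814147949219, 184.95401000976562), (110.76834106445312, 105.3652114868164), 80.02774810791016)
125 ((451.975830078125, 183.41693115234375), (96.59391784667969, 53.19773864746094), 79.69708251953125)
140 ((452.4390869140625, 183.42478942871094), (95.02923583984375, 51.32710647583008), 79.68817901611328)
```

```bash
cat > g.py <<'E'
from plant import ctrl
import numpy as np
from scipy.spatial.transform import Rotation as R
np.set_printoptions(precision=2,suppress=True)
def cur():
    o=ctrl.get_obs(); return np.array(o["tool_pos"]),R.from_euler("xyz",o["orientation"],degrees=True),o
def rel(p,r,p0,r0):
    print("shift mm",r0.inv().apply(np.array(p)-p0)*1e3,"turn",(r0.inv()*r).as_rotvec(degrees=True))
a=np.radians(20);s,c=np.sin(a),np.cos(a)
Rrack=R.from_euler("z",89.3,degrees=True)
Rc=Rrack*R.from_matrix(np.array([[s,0,-c],[0,1,0],[c,0,s]]))   # carrier axes in rack
Pc=np.array([.4577,-.2248,.1102])-Rc.apply([.038,0,.009])
th=np.radians(35)
# tool in carrier: z=-(cos z+sin x), y=+-carrier y
def tool(th,sy):
    z=np.array([-np.sin(th),0,-np.cos(th)]);y=np.array([0,sy,0]);return R.from_matrix(np.c_[np.cross(y,z),y,z])
Rt={k:tool(th,k) for k in(1,-1)}
G=np.array([.005,0,.022])
Rdock=R.from_euler("z",79.7,degrees=True)
E
python3 - <<'E'
from g import *
p,r,o=cur()
print("carrier",Pc*1e3, "grasp",(Pc+Rc.apply(G))*1e3)
for k in(1,-1):
    rg=Rc*Rt[k]; g=Pc+Rc.apply(G); print(k,rg.as_euler("xyz",degrees=True),rg.as_matrix())
    pre=g-.1*rg.as_matrix()[:,2]
    rel([.45,-.05,.32],rg,p,r); print(pre); rel(pre,rg,p,r)
    rd=Rdock*Rt[k]; print("dock",rd.as_euler("xyz",degrees=True))
E
```

```text
carrier [ 457.64 -229.34   71.41] grasp [ 457.41 -248.3    83.64]
1 [-180.    35.   -90.7] [[-0.01 -1.    0.01]
 [-0.82  0.01  0.57]
 [-0.57  0.   -0.82]]
shift mm [432.94 542.11 -74.37] turn [ 20.6  -30.89  65.11]
[ 0.46 -0.31  0.17]
shift mm [540.48 773.9   80.45] turn [ 20.6  -30.89  65.11]
dock [-180.   -35.  -100.3]
-1 [180.  -35.   89.3] [[ 0.01  1.    0.01]
 [ 0.82 -0.01  0.57]
 [ 0.57 -0.   -0.82]]
shift mm [432.94 542.11 -74.37] turn [  34.32   22.89 -108.62]
[ 0.46 -0.31  0.17]
shift mm [540.48 773.9   80.45] turn [  34.32   22.89 -108.62]
dock [180.   35.   79.7]
```

Call:
move_arm --motion '[[[433,542,-74],[20.6,-30.9,65.1],0],[[433,542,-74],[20.6,-30.9,65.1],0],[[433,542,-74],[20.6,-30.9,65.1],0],[[433,542,-74],[20.6,-30.9,65.1],0],[[433,542,-74],[20.6,-30.9,65.1],0],[[433,542,-74],[20.6,-30.9,65.1],0],[[433,542,-74],[20.6,-30.9,65.1],0],[[433,542,-74],[20.6,-30.9,65.1],0],[[433,542,-74],[20.6,-30.9,65.1],0],[[433,542,-74],[20.6,-30.9,65.1],0]]'

```text
clock: 0.93
tool_pos: [0.3748, 0.2245, 0.2899]
orientation: [-178.5, 33.4, -86.2]
force: [1.4, -0.8, -0.6]
opening: 0.0874
gripper_force: 0.0
```

```bash
cat > n.py <<'E'
from g import *
p,r,o=cur(); rg=Rc*Rt[1]; g=Pc+Rc.apply(G)
print(o["clock"],p*1e3,o["orientation"],o["joint_pos"])
rel([.46,-.33,.28],rg,p,r); rel(g-.1*rg.as_matrix()[:,2],rg,p,r); rel(g,rg,p,r)
E
python3 n.py
```

```text
0.9333 [374.79 224.5  289.87] [-178.55   33.36  -86.21] [ 29.23  -8.12 -21.04 -32.71 -63.95 -14.62]
shift mm [ 472.28  -55.94 -297.75] turn [ 1.07 -1.6   3.73]
shift mm [ 514.73  -51.51 -188.75] turn [ 1.07 -1.6   3.73]
shift mm [512.01 -53.47 -88.81] turn [ 1.07 -1.6   3.73]
```

Call:
move_arm --motion '[[[472,-56,-298],[1.1,-1.6,3.7],0],[[472,-56,-298],[1.1,-1.6,3.7],0],[[472,-56,-298],[1.1,-1.6,3.7],0],[[472,-56,-298],[1.1,-1.6,3.7],0],[[472,-56,-298],[1.1,-1.6,3.7],0],[[472,-56,-298],[1.1,-1.6,3.7],0],[[472,-56,-298],[1.1,-1.6,3.7],0],[[472,-56,-298],[1.1,-1.6,3.7],0],[[472,-56,-298],[1.1,-1.6,3.7],0],[[472,-56,-298],[1.1,-1.6,3.7],0]]'

```text
clock: 1.77
tool_pos: [0.4398, -0.1863, 0.2828]
orientation: [180.0, 34.8, -90.5]
force: [0.7, 1.3, 0.1]
opening: 0.0875
gripper_force: 0.0
```

```bash
python3 n.py
```

```text
1.7667 [ 439.84 -186.27  282.85] [179.96  34.83 -90.49] [-25.54  13.23  -0.56 -31.16 -92.29  28.29]
shift mm [119.47 -21.32 -79.66] turn [ 0.16 -0.17  0.17]
shift mm [164.87 -17.9   28.17] turn [ 0.16 -0.17  0.17]
shift mm [164.57 -18.19 128.17] turn [ 0.16 -0.17  0.17]
```

Call:
move_arm --motion '[[[119,-20,-80],[0.2,-0.2,0.2],0],[[119,-20,-80],[0.2,-0.2,0.2],0],[[119,-20,-80],[0.2,-0.2,0.2],0],[[119,-20,-80],[0.2,-0.2,0.2],0],[[165,-18,28],[0.2,-0.2,0.2],0],[[165,-18,28],[0.2,-0.2,0.2],0],[[165,-18,28],[0.2,-0.2,0.2],0],[[165,-18,28],[0.2,-0.2,0.2],0],[[165,-18,28],[0.2,-0.2,0.2],0],[[165,-18,28],[0.2,-0.2,0.2],0]]'

```text
clock: 2.6
tool_pos: [0.4579, -0.3048, 0.1678]
orientation: [-179.9, 34.9, -90.6]
force: [0.7, -0.7, 1.5]
opening: 0.0877
gripper_force: 0.0
```

```bash
python3 n.py; python3 - <<'E'
from plant import ctrl
import cv2,numpy as np
f=lambda i:cv2.convertScaleAbs(cv2.resize(i,(400,400),interpolation=cv2.INTER_CUBIC),alpha=1.5)
cv2.imwrite("pics/pre.png",np.hstack([f(ctrl.snapshot("scene")["color"][110:240,210:340]),f(ctrl.snapshot("top")["color"][225:355,350:480])]))
E
```

```text
2.6 [ 457.93 -304.79  167.84] [-179.86   34.89  -90.6 ] [-34.02  27.25   3.43 -28.64 -87.43  40.16]
shift mm [ -43.5    -2.59 -106.4 ] turn [-0.08 -0.11  0.08]
shift mm [2.03 1.21 1.37] turn [-0.08 -0.11  0.08]
shift mm [  1.84   1.35 101.37] turn [-0.08 -0.11  0.08]
```

View pics/pre.png

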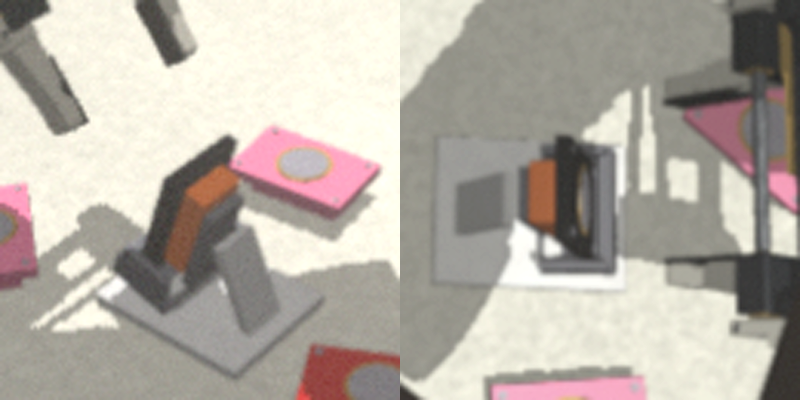

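The fingers straddle the flange symmetrically: inner faces at crop rows 108 and 258 in the top view, and the offset from the flange is explained by height parallax. Advancing.

Call:
move_arm --motion '[[[2,1,20],[0,0,0],0],[[2,1,40],[0,0,0],0],[[2,1,55],[0,0,0],0],[[2,1,68],[0,0,0],0],[[2,1,80],[0,0,0],0],[[2,1,90],[0,0,0],0],[[2,1,97],[0,0,0],0],[[2,1,101],[0,0,0],0],[[2,1,101],[0,0,0],0],[[2,1,101],[0,0,0],0]]'

```text
clock: 3.53
tool_pos: [0.4571, -0.2477, 0.0824]
orientation: [-179.9, 35.0, -90.7]
force: [-0.4, -0.4, 0.9]
opening: 0.0877
gripper_force: 0.0
```

```bash
python3 n.py; python3 - <<'E'
from plant import ctrl
import cv2,numpy as np
f=lambda i:cv2.convertScaleAbs(cv2.resize(i,(400,400),interpolation=cv2.INTER_CUBIC),alpha=1.5)
cv2.imwrite("pics/at.png",np.hstack([f(ctrl.snapshot("scene")["color"][110:240,210:340]),f(ctrl.snapshot("top")["color"][225:355,350:480])]))
E
```

```text
3.5333 [ 457.13 -247.71   82.36] [-179.94   34.98  -90.67] [-30.1   29.51  -5.32 -30.96 -76.26  42.63]
shift mm [ -45.9    -4.05 -209.08] turn [-0.04 -0.02  0.03]
shift mm [  -0.21   -0.37 -101.38] turn [-0.04 -0.02  0.03]
shift mm [-0.25 -0.29 -1.38] turn [-0.04 -0.02  0.03]
```

View pics/at.png

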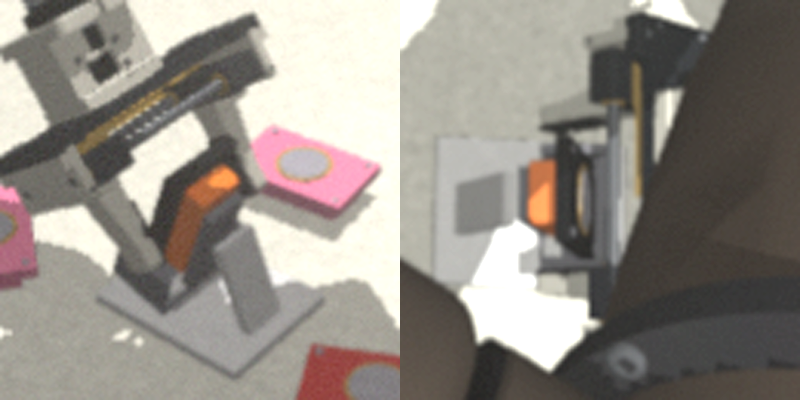

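The jaws are around the flange's long edges, above the cheeks. Closing.

Call:
move_arm --motion '[[[0,0,0],[0,0,0],0.5],[[0,0,0],[0,0,0],1],[[0,0,0],[0,0,0],1],[[0,0,0],[0,0,0],1],[[0,0,0],[0,0,0],1],[[0,0,0],[0,0,0],1],[[0,0,0],[0,0,0],1]]'

```text
clock: 4.22
tool_pos: [0.457, -0.2476, 0.0823]
orientation: [-179.9, 35.0, -90.7]
force: [0.1, -0.3, 1.7]
opening: 0.0638
gripper_force: 30.0
```

```bash
python3 - <<'E'
from g import *
p,r,o=cur(); print(o["force"],o["moment"],o["opening"],o["gripper_force"],p)
rel(p+Rc.apply([.06,0,0]),r,p,r); rel(p+Rc.apply([.1,0,0])+[0,0,.06],r,p,r)
print(r.inv().apply(Rc.as_matrix()[:,0]),r.inv().apply([0,0,1]))
E
```

```text
[ 0.1  -0.27  1.68] [-1.78 -0.02 -0.05] 0.06375088577184025 29.99954581260681 [ 0.46 -0.25  0.08]
shift mm [-49.14  -0.05 -34.43] turn [0. 0. 0.]
shift mm [-116.31   -0.13 -106.53] turn [0. 0. 0.]
[-0.82 -0.   -0.57] [-0.57 -0.   -0.82]
```

Call:
move_arm --motion '[[[-4,0,-3],[0,0,0],1],[[-8,0,-6],[0,0,0],1],[[-16,0,-11],[0,0,0],1],[[-25,0,-17],[0,0,0],1],[[-37,0,-26],[0,0,0],1],[[-49,0,-34],[0,0,0],1],[[-65,0,-50],[0,0,0],1],[[-82,0,-70],[0,0,0],1],[[-105,0,-95],[0,0,0],1],[[-116,0,-107],[0,0,0],1]]'

```text
clock: 5.05
tool_pos: [0.4577, -0.213, 0.2417]
orientation: [-179.7, 34.9, -90.4]
force: [0.7, -0.1, -1.7]
opening: 0.0636
gripper_force: 30.0
```

```bash
cat > k.py <<'E'
from g import *
p,r,o=cur(); rd=Rdock*Rt[1]
seat=np.array([.453,.1845,.044]); gd=seat+Rdock.apply(G)
print(o["clock"],o["opening"],o["force"],p*1e3,o["orientation"],o["joint_pos"],"goal",gd*1e3)
for v in([.45,-.03,.28],gd+[0,0,.15],gd+[0,0,.06]): rel(v,rd,p,r)
E
python3 k.py
```

```text
5.05 0.06363821989330812 [ 0.7  -0.07 -1.71] [ 457.67 -212.98  241.65] [-179.65   34.88  -90.43] [-27.19  17.77  -0.03 -30.89 -89.38  31.78] goal [453.89 189.42  66.  ]
shift mm [-171.99    9.48   73.09] turn [-0.32 69.73 10.3 ]
shift mm [-315.41    8.31  251.09] turn [-0.32 69.73 10.3 ]
shift mm [-263.94    8.76  324.92] turn [-0.32 69.73 10.3 ]
```

Call:
move_arm --motion '[[[-20,1,0],[0,4,0.5],1],[[-40,2,5],[0,10,1.5],1],[[-60,3,15],[0,17,2.5],1],[[-80,4,22],[0,24,3.5],1],[[-100,5,30],[0,31,4.5],1],[[-120,6,40],[-0.1,38,5.5],1],[[-140,7,50],[-0.2,45,6.6],1],[[-155,8,60],[-0.2,52,7.6],1],[[-165,9,68],[-0.2,59,8.7],1],[[-172,9,73],[-0.3,65,9.5],1]]'

```text
clock: 5.88
tool_pos: [0.4498, -0.0289, 0.2778]
orientation: [179.6, -29.3, -99.3]
force: [1.1, -0.4, -3.4]
opening: 0.0637
gripper_force: 30.0
```

```bash
python3 k.py
```

```text
5.8833 0.06373892925247047 [ 1.07 -0.38 -3.38] [449.8  -28.95 277.76] [179.65 -29.29 -99.32] [ 37.81   4.61 -29.59  19.54 -79.03 -54.95] goal [453.89 189.42  66.  ]
shift mm [ 1.97 -0.35 -1.46] turn [-0.17  5.71  0.84]
shift mm [-218.72   31.66  -51.69] turn [-0.17  5.71  0.84]
shift mm [-262.76   31.18   26.8 ] turn [-0.17  5.71  0.84]
```

Call:
move_arm --motion '[[[-22,3,-5],[0,1,0],1],[[-52,7,-12],[0,2,0.2],1],[[-87,12,-21],[0,3,0.4],1],[[-122,18,-29],[-0.1,4,0.6],1],[[-157,23,-37],[-0.2,5,0.8],1],[[-187,27,-45],[-0.2,5.7,0.8],1],[[-207,30,-49],[-0.2,5.7,0.8],1],[[-219,32,-52],[-0.2,5.7,0.8],1],[[-219,32,-52],[-0.2,5.7,0.8],1],[[-219,32,-52],[-0.2,5.7,0.8],1]]'

```text
clock: 6.72
tool_pos: [0.4538, 0.188, 0.2147]
orientation: [179.5, -34.9, -100.0]
force: [-0.0, -0.4, -2.0]
opening: 0.0643
gripper_force: 30.0
```

```bash
python3 k.py
```

```text
6.7167 0.06427370270057861 [-0.04 -0.44 -1.97] [453.76 188.04 214.71] [ 179.47  -34.87 -100.04] [ 55.62  20.35 -18.03  13.19 -84.37 -71.  ] goal [453.89 189.42  66.  ]
shift mm [214.02 -34.97  69.22] turn [0.39 0.13 0.21]
shift mm [-0.39  0.13 -1.85] turn [0.39 0.13 0.21]
shift mm [-51.84  -0.56  71.99] turn [0.39 0.13 0.21]
```

Call:
move_arm --motion '[[[-10,0,14],[0.4,0.1,0.2],1],[[-22,0,32],[0.4,0.1,0.2],1],[[-36,0,52],[0.4,0.1,0.2],1],[[-48,0,68],[0.4,0.1,0.2],1],[[-58,0,82],[0.4,0.1,0.2],1],[[-66,0,92],[0.4,0.1,0.2],1],[[-69,0,97],[0.4,0.1,0.2],1],[[-69,0,97],[0.4,0.1,0.2],1],[[-69,0,97],[0.4,0.1,0.2],1]]'

```text
clock: 7.47
tool_pos: [0.4538, 0.1891, 0.096]
orientation: [-180.0, -35.0, -100.3]
force: [-0.6, -0.2, -1.5]
opening: 0.0635
gripper_force: 30.0
```

```bash
python3 k.py; python3 - <<'E'
from plant import ctrl
import cv2,numpy as np,pickle
d={n:ctrl.snapshot(n) for n in("scene","top")}; pickle.dump(d,open("s1.pkl","wb"))
f=lambda i:cv2.convertScaleAbs(cv2.resize(i,(400,400),interpolation=cv2.INTER_CUBIC),alpha=1.5)
cv2.imwrite("pics/dock1.png",np.hstack([f(d["scene"]["color"][210:340,395:525]),f(d["top"]["color"][220:350,120:250])]))
E
```

```text
7.4667 0.06351577819323215 [-0.6  -0.16 -1.53] [453.85 189.1   95.98] [-179.95  -34.97 -100.34] [ 55.83  27.87 -24.89  14.28 -70.41 -74.97] goal [453.89 189.42  66.  ]
shift mm [282.67 -35.56 -26.85] turn [-0.03  0.03 -0.03]
shift mm [ 68.52  -0.08 -98.54] turn [-0.03  0.03 -0.03]
shift mm [ 16.94  -0.01 -24.79] turn [-0.03  0.03 -0.03]
```

View pics/dock1.png

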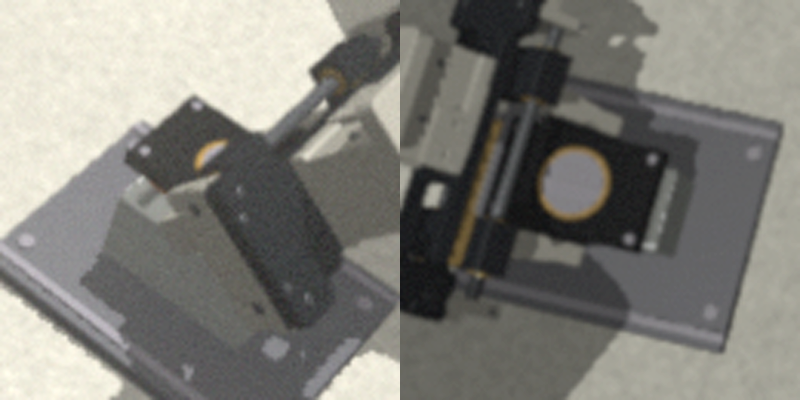

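The disc faces up over the nest. In the top crop it sits at (575,183), with the -x end screws at (652,159) and (628,239); the same screws are at scene crop (145,150) and (195,104). I'll measure offset and tilt from these.

```bash
python3 - <<'E'
from h import *
np.set_printoptions(precision=4,suppress=True)
d=pickle.load(open("s1.pkl","rb"))
def cen(n,px,rad=3):
    g=cv2.cvtColor(d[n]["color"],cv2.COLOR_BGR2GRAY).astype(float); x,y=np.round(px).astype(int)
    for _ in range(3):
        w=g[y-rad:y+rad+1,x-rad:x+rad+1]; w=np.clip(w-np.median(w)-8,0,None); yy,xx=np.mgrid[y-rad:y+rad+1,x-rad:x+rad+1]
        c=np.array([(w*xx).sum(),(w*yy).sum()])/w.sum(); x,y=np.round(c).astype(int)
    return c
P=[]
for t,s in(((201.9,271.7),(442.1,258.7)),((194.1,297.7),(458.4,243.8))):
    a,b=cen("top",t),cen("scene",s); p,e=tri(d["top"],a,d["scene"],b); P.append(p); print(a,b,p,e, plane(d["top"],a,.102),plane(d["scene"],b,.102))
v=P[0]-P[1]; print("y-axis dir deg",np.degrees(np.arctan2(v[1],v[0])),np.linalg.norm(v))
s=d["top"]; H,S,V=cv2.split(cv2.cvtColor(s["color"],cv2.COLOR_BGR2HSV))
ring=(H<25)&(S>70)&(V>60); b=blob(ring,(290-130,262,325-115+0,302)) 
e=cv2.fitEllipse(b); print("ring",e)
w=plane(s,b[:,0],.102); print("disc top",plane(s,[e[0]],.102), cv2.minEnclosingCircle((w[:,:2]*1e3).astype(np.float32)))
E
```

```text
[201.5143 271.3111] [440.5083 257.5343] [0.4711 0.1362 0.1084] 2.8691183534225737 [[0.4716 0.1394 0.102 ]] [[0.4658 0.1337 0.102 ]]
 ** On entry to DLASCL parameter number  4 had an illegal value
 ** On entry to DLASCL parameter number  4 had an illegal value
 ** On entry to DLASCL parameter number  4 had an illegal value
 ** On entry to DLASCL parameter number  4 had an illegal value
 ** On entry to DLASCL parameter number  5 had an illegal value
 ** On entry to DLASCL parameter number  4 had an illegal value<stdin>:8: RuntimeWarning: invalid value encountered in divide
<stdin>:8: RuntimeWarning: invalid value encountered in cast
Traceback (most recent call last):
  File "h.py", line 13, in tri
    t=np.linalg.lstsq(np.c_[d1,-d2],o2-o1,rcond=None)[0]
      ~~~~~~~~~~~~~~~^^^^^^^^^^^^^^^^^^^^^^^^^^^^^^^^
numpy.linalg.LinAlgError: SVD did not converge in Linear Least Squares
```

```bash
python3 - <<'E'
from h import *
np.set_printoptions(precision=4,suppress=True)
d=pickle.load(open("s1.pkl","rb"))
def cen(n,px,rad=2):
    g=cv2.cvtColor(d[n]["color"],cv2.COLOR_BGR2GRAY).astype(float); x,y=np.round(px).astype(int)
    w=g[y-rad:y+rad+1,x-rad:x+rad+1]; print(w.astype(int).tolist()); w=np.clip(w-np.median(w)-5,0,None)
    yy,xx=np.mgrid[y-rad:y+rad+1,x-rad:x+rad+1]
    return np.array([(w*xx).sum(),(w*yy).sum()])/w.sum()
P=[]
for t,s in(((201.5,271.5),(441.6,258.4)),((193.8,297.4),(457.9,243.3))):
    a,b=cen("top",t),cen("scene",s); p,e=tri(d["top"],a,d["scene"],b); P.append(p); print(a,b,p,e, plane(d["top"],a,.102),plane(d["scene"],b,.102))
v=P[0]-P[1]; print("y-axis dir deg",np.degrees(np.arctan2(v[1],v[0])),np.linalg.norm(v))
s=d["top"]; H,S,V=cv2.split(cv2.cvtColor(s["color"],cv2.COLOR_BGR2HSV))
b=blob((H<25)&(S>70)&(V>60),(160,262,195,302)) 
e=cv2.fitEllipse(b); w=plane(s,b[:,0],.102)
print("ring",e,plane(s,[e[0]],.102), cv2.minEnclosingCircle((w[:,:2]*1e3).astype(np.float32)))
E
```

```text
[[40, 60, 62, 45, 27], [53, 77, 78, 57, 32], [51, 71, 72, 47, 26], [39, 52, 50, 33, 20], [24, 30, 27, 22, 18]]
[[64, 54, 55, 51, 53], [66, 78, 80, 64, 52], [84, 108, 108, 94, 55], [83, 108, 110, 90, 55], [58, 82, 81, 63, 56]]
[201.5414 271.1955] [441.6063 258.5236] [0.4712 0.1376 0.107 ] 0.9112129541783036 [[0.4718 0.1394 0.102 ]] [[0.4667 0.1361 0.102 ]]
[[23, 34, 39, 35, 23], [38, 60, 67, 58, 37], [46, 72, 82, 70, 45], [41, 66, 78, 65, 41], [30, 45, 55, 47, 30]]
[[127, 104, 97, 122, 146], [86, 77, 77, 91, 112], [61, 87, 102, 102, 93], [53, 85, 111, 114, 93], [49, 64, 83, 91, 73]]
[193.9711 297.1965] [458.6328 241.7853] [0.4215 0.1452 0.1107] 1.0975410800870267 [[0.4223 0.1482 0.102 ]] [[0.4128 0.143  0.102 ]]
y-axis dir deg -8.735305808463414 0.05034855074981754
ring ((176.00650024414062, 279.0216979980469), (21.31624984741211, 22.69492530822754), 38.236602783203125) [[0.4546 0.1862 0.102 ]] ((454.63775634765625, 185.71389770507812), 22.469837188720703)
```

The disc centre is at (454.6,186.0) against the nest at (454.3,185.5) in the same camera, so it is aligned. Lowering gently.

Call:
move_arm --motion '[[[-1.7,0,2.5],[0,0,0],1],[[-3.4,0,4.9],[0,0,0],1],[[-4.6,0,6.6],[0,0,0],1],[[-5.7,0,8.2],[0,0,0],1],[[-6.9,0,9.8],[0,0,0],1],[[-8,0,11.5],[0,0,0],1],[[-8.6,0,12.3],[0,0,0],1],[[-9.2,0,13.1],[0,0,0],1],[[-9.2,0,13.1],[0,0,0],1]]'

```text
clock: 8.32
tool_pos: [0.4535, 0.1893, 0.079]
orientation: [-180.0, -35.0, -100.3]
force: [-0.2, -0.3, -3.4]
opening: 0.064
gripper_force: 30.0
```

Call:
move_arm --motion '[[[-1.1,0,1.6],[0,0,0],1],[[-2.3,0,3.3],[0,0,0],1],[[-3.4,0,4.9],[0,0,0],1],[[-4.6,0,6.6],[0,0,0],1],[[-5.4,0,7.8],[0,0,0],1],[[-6.3,0,9.0],[0,0,0],1],[[-6.3,0,9.0],[0,0,0],1]]'

```text
clock: 8.9
tool_pos: [0.4535, 0.1892, 0.0679]
orientation: [-180.0, -35.0, -100.3]
force: [-0.1, 1.1, -3.0]
opening: 0.0635
gripper_force: 30.0
```

Still free. I'll go down in 0.5 mm steps and watch for contact.

Call:
move_arm --motion '[[[-0.3,0,0.4],[0,0,0],1],[[-0.6,0,0.8],[0,0,0],1],[[-0.9,0,1.2],[0,0,0],1],[[-1.1,0,1.6],[0,0,0],1],[[-1.1,0,1.6],[0,0,0],1]]'

```text
clock: 9.32
tool_pos: [0.4536, 0.1893, 0.0662]
orientation: [-180.0, -35.0, -100.3]
force: [0.6, 0.2, -2.8]
opening: 0.064
gripper_force: 30.0
```

Call:
move_arm --motion '[[[-0.3,0,0.4],[0,0,0],1],[[-0.6,0,0.8],[0,0,0],1],[[-0.9,0,1.2],[0,0,0],1],[[-1.1,0,1.6],[0,0,0],1],[[-1.1,0,1.6],[0,0,0],1]]'

```text
clock: 9.73
tool_pos: [0.4535, 0.1893, 0.0642]
orientation: [-180.0, -35.0, -100.3]
force: [0.2, 1.0, -2.5]
opening: 0.0634
gripper_force: 30.0
```

Call:
move_arm --motion '[[[-0.3,0,0.4],[0,0,0],1],[[-0.6,0,0.8],[0,0,0],1],[[-0.9,0,1.2],[0,0,0],1],[[-1.1,0,1.6],[0,0,0],1],[[-1.1,0,1.6],[0,0,0],1]]'

```text
clock: 10.15
tool_pos: [0.4536, 0.1893, 0.0639]
orientation: [-179.9, -35.1, -100.3]
force: [-5.3, 2.1, 11.6]
opening: 0.0639
gripper_force: 30.0
```

Contact at z≈64 mm with about 14 N, which fits being home. I'll look before letting go.

```bash
python3 - <<'E'
from plant import ctrl
import cv2,numpy as np,pickle
d={n:ctrl.snapshot(n) for n in("scene","top")}; pickle.dump(d,open("s2.pkl","wb"))
f=lambda i:cv2.convertScaleAbs(cv2.resize(i,(400,400),interpolation=cv2.INTER_CUBIC),alpha=1.7)
cv2.imwrite("pics/dock2.png",np.hstack([f(d["scene"]["color"][230:320,415:505]),f(d["top"]["color"][240:320,145:225])]))
o=ctrl.get_obs();print(o["force"],o["moment"])
E
```

```text
[-5.04329265  2.36038617 12.0066925 ] [ 0.30911336  1.15341343 -1.12548537]
```

View pics/dock2.png

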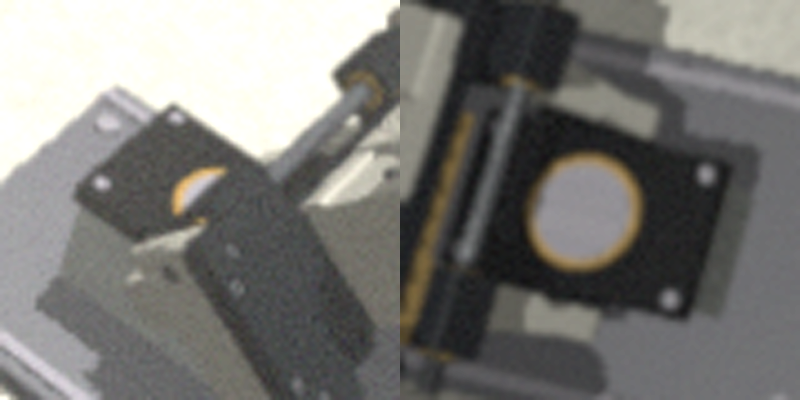

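The flange lies on the rim at the visible end, with the disc up. Opening.

Call:
move_arm --motion '[[[0.2,0,-0.3],[0,0,0],1],[[0.2,0,-0.3],[0,0,0],0.85],[[0.2,0,-0.3],[0,0,0],0.5],[[0.2,0,-0.3],[0,0,0],0],[[0.2,0,-0.3],[0,0,0],0],[[0.2,0,-0.3],[0,0,0],0],[[0.2,0,-0.3],[0,0,0],0]]'

```text
clock: 10.83
tool_pos: [0.4536, 0.1893, 0.0627]
orientation: [-180.0, -35.0, -100.3]
force: [-0.5, 0.0, -0.6]
opening: 0.0843
gripper_force: 0.0
```

Call:
move_arm --motion '[[[0,0,-5],[0,0,0],0],[[0,0,-15],[0,0,0],0],[[0,0,-30],[0,0,0],0],[[0,0,-50],[0,0,0],0],[[0,0,-75],[0,0,0],0],[[0,0,-100],[0,0,0],0],[[0,0,-130],[0,0,0],0],[[0,0,-160],[0,0,0],0],[[0,0,-190],[0,0,0],0],[[0,0,-200],[0,0,0],0]]'

```text
clock: 11.67
tool_pos: [0.4754, 0.3054, 0.2308]
orientation: [-179.8, -34.7, -100.3]
force: [1.3, 0.1, 0.6]
opening: 0.0874
gripper_force: 0.0
```

```bash
python3 - <<'E'
from plant import ctrl
from h import *
d={n:ctrl.snapshot(n) for n in("scene","top")}; pickle.dump(d,open("s3.pkl","wb"))
f=lambda i:cv2.convertScaleAbs(cv2.resize(i,(400,400),interpolation=cv2.INTER_CUBIC),alpha=1.7)
g=lambda i:cv2.resize(i,(400,200))
cv2.imwrite("pics/end.png",np.vstack([np.hstack([f(d["scene"]["color"][230:330,415:515]),f(d["top"]["color"][240:320,145:225])]),np.hstack([g(d["scene"]["color"]),g(d["top"]["color"])])]))
E
```

```text
(no output)
```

View pics/end.png

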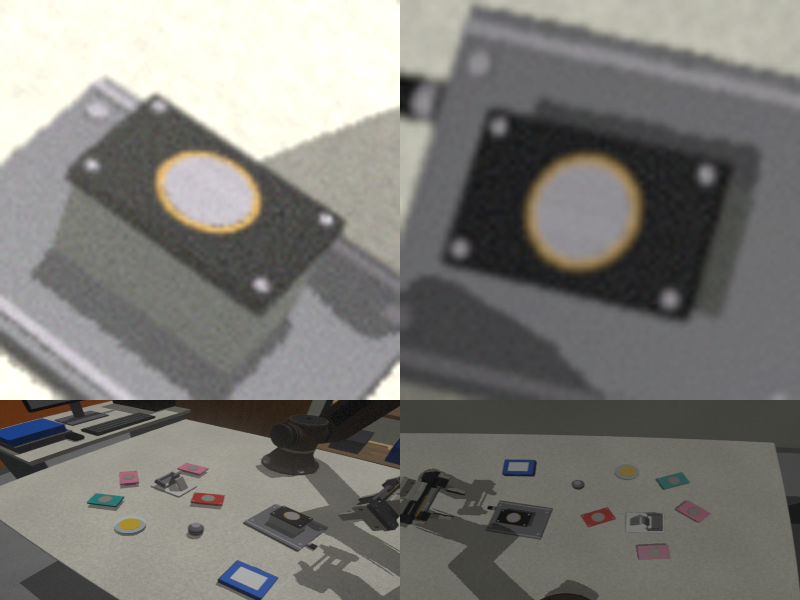

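The carrier sits on the nest, disc up, with its four screws visible in both views and the bystanders in place. I'll check that it is level from the screws.

```bash
python3 - <<'E'
from h import *
np.set_printoptions(precision=1,suppress=True)
d=pickle.load(open("s3.pkl","rb"))
def cen(n,px,rad=2):
    g=cv2.cvtColor(d[n]["color"],cv2.COLOR_BGR2GRAY).astype(float); x,y=np.round(px).astype(int)
    w=g[y-rad:y+rad+1,x-rad:x+rad+1]; w=np.clip(w-np.median(w)-5,0,None); yy,xx=np.mgrid[y-rad:y+rad+1,x-rad:x+rad+1]
    return np.array([(w*xx).sum(),(w*yy).sum()])/w.sum()
S=np.array([[92,165],[159,106],[260,285],[326,219]])/4+[414.6,229.6]
T=np.array([[306,175],[270,300],[98,126],[59,248]])/5+[144.6,239.6]
P=[]
for s,t in zip(S,T):
    p,e=tri(d["top"],cen("top",t),d["scene"],cen("scene",s)); P.append(p*1e3); print(p*1e3,e)
print(np.mean(P,0))
E
```

```text
[470.6 137.5  74.6] 1.1093051607803548
[421.2 146.2  76.9] 0.21348579877672721
[485.6 222.   74. ] 1.1684697864230662
[436.9 230.9  75.1] 0.7685946440318755
[453.6 184.2  75.2]
```

```bash
python3 -c "
from plant import ctrl
print(ctrl.close_job())"
```

```text
the job is handed in; nothing more can be done
None
```

The carrier is seated in the nest pocket, disc up and level to within about 1.5 mm by camera. It was set down at about 14 N and released, the bystanders look unmoved, and the job is handed in at about 12 s; no verdict came back.

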